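Make up a radio parts kit in the nest tray

ROBOT

A 6-joint arm with a two-finger parallel gripper is mounted at the origin on the work surface. World frame = base frame: x ahead of the robot, y to its left, z up, the work surface at z = 0. Lengths are in mm, angles in rad, forces in N, time in s.
With the tool pointing down it reaches from about 275 to 750 mm from the base axis. Payload 10.2 kg.
Tool frame: the origin (TCP) lies at the very end of the fingers, on their centre line; the grasp point (between the pads) lies 19 mm behind it; z points along the fingers, y is the line along which they close (so a half turn about z gives the same grasp; the last joint's range is limited). The gripper opens to 88 mm and grips with 3 to 60 N. Pads are 18 mm wide; open, the fingers measure 123 mm over their backs; the gripper's body (75 mm by 187 mm) begins 45 mm behind the grasp point.
Start: joints at [0.988, 0.313, 1.498, -0, 1.331, -0.223], TCP at [184.859, 491.384, 238.72] pointing down, gripper open.
Joint ranges: [-2.94, 2.94], [-0.97, 2.17], [0.19, 2.56], [-1.23, 4.37], [0.02, 3.11], [-2.88, 2.88]. Speed limits (rad/s): [2.39, 2.39, 3.01, 3.14, 3.14, 3.14].

INTERFACE

Orientations are given as a unit quaternion [x, y, z, w].
In Python, from bench import ctrl, eyes gives the robot as it stands.
- The arm moves only by the tool drive_tool, never from a script. Its argument "increments" is a list of rows, each a list of 7 numbers: the closure in counts, from 0 (fully open) to 255 (shut), then the shift along the world's x, y, z in m, then the turn, a rotation vector about the world's x, y, z in rad. In form: [[claw, x, y, z, ax, ay, az], ...]. A call has 1 to 5 rows; each row is the pose to reach, as a shift and turn from the pose commanded when the call began; what a row does not reach only later rows make up. A row lasts 1/12 s, in which the tool goes at most 41.7 mm and 7.16 degrees, less where a joint would pass 70% of its speed; a pose out of reach is approached as far as the arm can. A call with a gripper value outside its range is refused whole. The fingers move at their own pace and stop on an object; "grip_force" is the grip in N (left out, the last holds). Time passes only in rows, so rows that repeat a pose let the fingers close. It gives the time, the measured TCP pose, the force, the opening and the grip force at its end, in the units of the state.
- ctrl.observe(): the state, without advancing time (a new reading comes with each control period).
- eyes.get_image(name): name is "scene" or "side" or "wrist"; returns the picture (420x560x3 uint8, red, green, blue); there is no depth.
- eyes.camera_info(name): a dict with "camera_matrix" (3x3 intrinsics, pixels), "world_from_camera" (4x4, takes a point from camera to world coordinates); the wrist camera has in their place "T_tool_cam" (4x4, takes a point from camera to tool coordinates, whose origin is the TCP and whose axes are the flange's). Camera axes: x right, y down, z forward; pixel columns grow to the right and rows downward; lengths in mm; the calibration is good to about 2 mm. The wrist camera is an equidistant fisheye: a pixel r from the principal point sees the ray r / f radians off the axis. A picture is of the moment at which its call begins: read the wrist's pose just before it. camera_info takes no time and is no camera call.
- ctrl.close_job(): hands the job in; it is judged then, once.
The state is a dict: "time_s": time; "qpos": joint angles; "joint_velocities": joint speeds; "tau": joint torques, N m; "position": TCP position; "orientation": TCP orientation; "ft_force": force on the tool from outside, world axes, zero at the start; "ft_torque": the same for the moment, N m; "finger_gap": finger opening in mm; "grip_force": force on a finger pad.
Only numpy, scipy, OpenCV 4.12 (cv2) and the standard library are available. Lean on these libraries where they do the work, as an engineer would, in place of code of your own. Each camera call takes 0.05 s, during which the arm holds its last target. There are 200 camera calls.

TASK

Make up the kit for one radio in the aluminium tray: put the round grey volume knob in the nest with the round rim, the brass thumbwheel with the hub flat in the nest with the square rim, and the hollow copper coil form with the round foot upright over the post of the third nest. Set each one down rather than dropping it, and leave it standing loose. Leave the look-alikes, the grey pointer knob, the open brass ring and the square-footed coil, where they lie on the bench.

Things in the scene. Friction and masses are not known exactly. Their poses are not given: they have to be found in the camera images.
- volume_knob: Wanted. Grey enamel volume knob standing on its skirt: round skirt 44 mm across and 6 mm high, above it a round ribbed body 34 mm across up to 28 mm. 60 g. Grip the body above the skirt. It lies loose on the bench. Origin: centre of its underside; z up.
- thumbwheel: Wanted. Brass thumbwheel lying flat: toothed disc 47 mm across and 8 mm thick with a solid round hub 18 mm across rising from its middle to 30 mm above the underside. 100 g. Grip the hub. Loose on the bench. Origin: centre of its underside; z up.
- coil_form: Wanted. Copper coil form standing upright: hollow tube 34 mm across (36 mm over the turns), 45 mm high, open bore 26 mm across seen from above, on a ROUND foot 46 mm across and 6 mm high. 70 g. Grip the tube above the foot. Loose on the bench. Origin: centre of its underside; z up.
- pointer_knob: Look-alike, not for the kit. Grey enamel pointer knob: an oblong bar 50 x 17 mm, 28 mm high, along its x axis (centre 6 mm towards +x from the origin) on a round foot 38 mm across. Loose on the bench. Origin: centre of its underside; z up.
- open_ring: Look-alike, not for the kit. Flat brass ring 46 mm across, 10 mm thick, with an open hole 30 mm across and no hub. Loose on the bench. Origin: centre of its underside; z up.
- square_coil: Look-alike, not for the kit. Copper coil 45 mm high on a SQUARE foot 48 mm wide, with a square closed top 36 mm wide and no bore. Loose on the bench. Origin: centre of its underside; z up.
- kit_tray: Fixed shallow aluminium tray 320 mm (its x) x 120 mm (its y), 14 mm high, walls and floor 4 mm thick; the three black nests sit in a row along its x axis, 100 mm apart, in any order. Origin: centre of its underside; z up.
- round_cup: Fixed black nest in the tray with a low round rim: 72 mm outside, 64 mm inside; its floor is 4 mm and the rim's top 10 mm above its origin. Home of the volume knob. Origin: centre of its underside; z up.
- square_pocket: Fixed black nest in the tray with a low square rim: 74 mm outside, 66 mm inside; its floor is 4 mm and the rim's top 10 mm above its origin. Home of the thumbwheel. Origin: centre of its underside; z up.
- post_nest: Fixed black nest in the tray: a flat round pad 68 mm across without rim, its top 4 mm above its origin, with an upright steel post 8 mm across in the middle whose top is 22 mm above the origin. Home of the coil form, which goes over the post. Origin: centre of its underside; z up.

How it is judged:
By the outcome, as a careful person would: the job done as asked, in the order asked, and still so for the second after the job is handed in, with the robot touching nothing.
It also fails if it takes over 80 s, if anything falls off the work surface, if the arm or the gripper's body presses on something with over 40 N, if the wrist force passes 120 N, or if a joint passes its speed limit or range.

## Working session

There is one attempt and no reset: what is moved stays moved. The work goes in short steps, Python scripts to look and compute and a tool call to move; the robot and the scene stay as the last step left them, time stands still between calls to the robot, and variables do not carry over. Pictures are saved under pics/ and viewed, at most 14 in all, crops included, and the job is handed in when it is done.

Besides the shell and the picture viewer there is one more tool, called as name([rows], argument=value, ...), one row to a line, values as JSON. drive_tool: Moves the arm, as the interface text tells. Its arguments: {"type":"object","properties":{"increments":{"type":"array","items":{"type":"array","items":{"type":"number"}}},"grip_force":{"type":"number"}},"required":["increments"]}

```bash
mkdir -p pics; cat > h.py <<'E'
import numpy as np,cv2
from bench import ctrl,eyes
def snap(n,f):
    im=eyes.get_image(n); cv2.imwrite('pics/'+f,im[:,:,::-1]); return im
def ray(n,uv,z):
    c=eyes.camera_info(n);K=np.array(c['camera_matrix']);T=np.array(c['world_from_camera'])
    d=T[:3,:3]@np.linalg.inv(K)@np.array([uv[0],uv[1],1.]);o=T[:3,3]
    return o+d*(z-o[2])/d[2]
E
python3 - <<'E'
from h import *
s=ctrl.observe();print(s['time_s'],s['orientation'],s['finger_gap'])
snap('scene','a.png');snap('side','b.png')
for n in('scene','side','wrist'):print(n,eyes.camera_info(n))
E
```

```text
0.0 [ 1.78920889e-01  9.83863259e-01 -5.82194753e-04 -2.54166163e-04] 88.1380945117046
scene {'camera_matrix': array([[465.60236415,   0.        , 276.99217239],
       [  0.        , 465.60236415, 204.89518829],
       [  0.        ,   0.        ,   1.        ]]), 'world_from_camera': array([[-2.13903115e-01,  7.12507210e-01, -6.68265616e-01,
         1.12342784e+03],
       [ 9.76842181e-01,  1.52528260e-01, -1.50048271e-01,
         1.21729673e+02],
       [-4.98108371e-03, -6.84885835e-01, -7.28633366e-01,
         6.88097560e+02],
       [ 0.00000000e+00,  0.00000000e+00,  0.00000000e+00,
         1.00000000e+00]])}
side {'camera_matrix': array([[448.55392707,   0.        , 279.37389951],
       [  0.        , 448.55392707, 208.47626544],
       [  0.        ,   0.        ,   1.        ]]), 'world_from_camera': array([[ 9.35958116e-01, -2.68108890e-01,  2.28254307e-01,
         3.68533401e+02],
       [-3.51607471e-01, -6.76981153e-01,  6.46582326e-01,
        -4.96383188e+02],
       [-1.88306057e-02, -6.85429895e-01, -7.27895093e-01,
         5.91508401e+02],
       [ 0.00000000e+00,  0.00000000e+00,  0.00000000e+00,
         1.00000000e+00]])}
wrist {'camera_matrix': array([[325.1922621 ,   0.        , 280.32519927],
       [  0.        , 325.1922621 , 209.43223297],
       [  0.        ,   0.        ,   1.        ]]), 'T_tool_cam': array([[-8.66726582e-04, -9.54185199e-01, -2.99215400e-01,
         7.73313502e+01],
       [ 9.99999617e-01, -7.91328788e-04, -3.73149358e-04,
         4.42931484e-01],
       [ 1.19275834e-04, -2.99215609e-01,  9.54185519e-01,
        -1.45629023e+02],
       [ 0.00000000e+00,  0.00000000e+00,  0.00000000e+00,
         1.00000000e+00]])}
```

View pics/a.png

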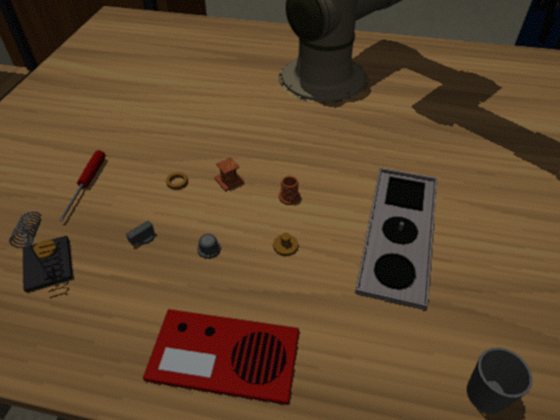

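View pics/b.png

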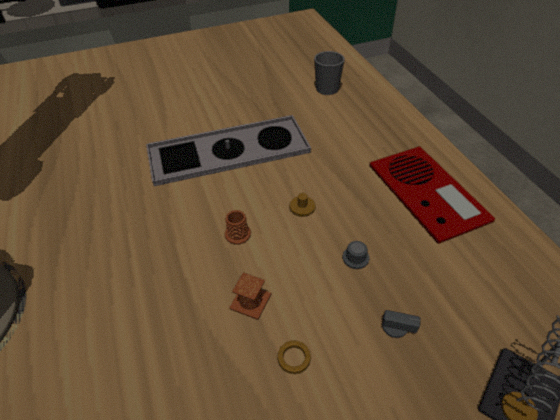

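Scene view: knob (208,245), thumbwheel (286,243), round-foot coil (289,189), nests square (405,192), post (400,230) and round (395,271). Side view: knob (356,253), wheel (303,204), coil (237,227), nests square (180,157), post (228,148) and round (275,138).

```bash
cat >> h.py <<'E'
def blob(mask,seed,r=40):
    m=mask.astype(np.uint8)*255
    m=cv2.morphologyEx(m,cv2.MORPH_CLOSE,np.ones((5,5),np.uint8))
    n,l,st,ce=cv2.connectedComponentsWithStats(m)
    best=min((i for i in range(1,n) if st[i][4]>60),key=lambda i:np.hypot(*(ce[i]-seed)))
    return ce[best],st[best]
def tri(ua,ub):
    A=[];b=[]
    for n,u in(('scene',ua),('side',ub)):
        p=ray(n,u,0);o=np.array(eyes.camera_info(n)['world_from_camera'])[:3,3];d=(p-o)/np.linalg.norm(p-o)
        P=np.eye(3)-np.outer(d,d);A.append(P);b.append(P@o)
    return np.linalg.lstsq(np.vstack(A),np.hstack(b),rcond=None)[0]
E
python3 - <<'E'
from h import *
I={'scene':cv2.imread('pics/a.png'),'side':cv2.imread('pics/b.png')}
H={k:cv2.cvtColor(v,cv2.COLOR_BGR2HSV).astype(int) for k,v in I.items()}
L={'knob':((208,245),(356,253)),'wheel':((286,243),(303,204)),'coil':((289,189),(237,227)),'sq':((405,192),(180,157)),'post':((400,230),(228,148)),'round':((395,271),(275,138))}
for k,(a,b) in L.items():
    c=[]
    for n,s in(('scene',a),('side',b)):
        h=H[n];hh,ss,vv=h[...,0],h[...,1],h[...,2]
        if k=='knob':m=(ss<80)
        elif k=='wheel':m=(ss>185)&(hh>14)
        elif k=='coil':m=(hh<10)&(ss>120)
        else:m=vv<45
        ce,st=blob(m,np.array(s));c.append(ce);print(k,n,ce.round(1),st)
    print('  tri',tri(*c).round(1),[ray(n,u,12)[:2].round(1) for n,u in zip(('scene','side'),c)])
h=H['scene'];print(h[243,286],h[245,208],h[200,330],H['side'][227,237])
E
```

```text
knob scene [208.1 246. ] [197 234  24  24 422]
knob side [356.  254.9] [343 241  27  28 576]
  tri [ 629.8 -120.9    9.2] [array([ 631.3, -119.5]), array([ 628.9, -123.3])]
wheel scene [285.3 244.5] [274 233  24  23 384]
wheel side [301.9 205.2] [290 194  25  22 371]
  tri [593.   17.6   5. ] [array([598.,  19.]), array([590.5,  11.1])]
coil scene [289.3 190.9] [280 177  20  27 395]
coil side [236.4 227.6] [225 211  25  33 592]
  tri [465.   -0.6  17.2] [array([459.5,  -1.3]), array([466.2,   3.3])]
sq scene [405.5 190.4] [ 382  170   52   41 1263]
sq side [179.  157.2] [159 141  42  33 955]
  tri [411.5 229.4  11.4] [array([408.4, 231.3]), array([412.9, 224.3])]
post scene [399.6 230.1] [382 217  36  28 758]
post side [227.7 148.2] [212 138  32  21 535]
  tri [513.1 224.2   5.1] [array([518.7, 223.5]), array([511.6, 215.1])]
round scene [394.5 271.1] [ 374  254   42   36 1163]
round side [274.1 137.7] [258 126  33  24 629]
  tri [613.1 218.5   7.4] [array([616. , 218.2]), array([611.3, 212.3])]
[ 17 181  45] [75  9 56] [ 17 137 127] [ 10 174  72]
```

drive_tool([
  [0,0.445,-0.612,-0.05,0,0,0],
  [0,0.445,-0.612,-0.05,0,0,0],
  [0,0.445,-0.612,-0.05,0,0,0],
  [0,0.445,-0.612,-0.05,0,0,0],
  [0,0.445,-0.612,-0.05,0,0,0],
], grip_force=15)

```text
time_s: 0.52
position: [307.6, 321.5, 224.7]
orientation: [0.179, 0.984, -0.0, -0.0]
ft_force: [-0.4, 0.8, -0.2]
finger_gap: 88.0
grip_force: 0.0
```

drive_tool([
  [0,0.322,-0.442,-0.04,0,0,0],
  [0,0.322,-0.442,-0.04,0,0,0],
  [0,0.322,-0.442,-0.04,0,0,0],
  [0,0.322,-0.442,-0.04,0,0,0],
  [0,0.322,-0.442,-0.04,0,0,0],
])

```text
time_s: 0.93
position: [430.1, 153.4, 209.6]
orientation: [0.179, 0.984, 0.0, -0.0]
ft_force: [-0.5, 1.2, 0.0]
finger_gap: 88.2
grip_force: 0.0
```

drive_tool([
  [0,0.2,-0.274,-0.03,0,0,0],
  [0,0.2,-0.274,-0.03,0,0,0],
  [0,0.2,-0.274,-0.03,0,0,0],
  [0,0.2,-0.274,-0.03,0,0,0],
  [0,0.2,-0.274,-0.03,0,0,0],
])

```text
time_s: 1.35
position: [552.5, -14.3, 190.9]
orientation: [0.179, 0.984, 0.0, -0.0]
ft_force: [0.6, 0.6, -0.1]
finger_gap: 87.9
grip_force: 0.0
```

drive_tool([
  [0,0.077,-0.106,-0.04,0,0,0],
  [0,0.077,-0.106,-0.04,0,0,0],
  [0,0.077,-0.106,-0.04,0,0,0],
  [0,0.077,-0.106,-0.04,0,0,0],
  [0,0.077,-0.106,-0.04,0,0,0],
])

```text
time_s: 1.77
position: [628.9, -120.7, 148.9]
orientation: [0.18, 0.984, 0.0, -0.002]
ft_force: [-0.7, 0.1, -0.3]
finger_gap: 88.6
grip_force: 0.0
```

```bash
cat >> h.py <<'E'
from scipy.spatial.transform import Rotation as R
def wray(uv,z,s):
    c=eyes.camera_info('wrist');K=c['camera_matrix'];T=c['T_tool_cam']
    x,y=(uv[0]-K[0,2])/K[0,0],(uv[1]-K[1,2])/K[1,1];th=np.hypot(x,y)
    d=np.array([np.sin(th)*x/th,np.sin(th)*y/th,np.cos(th)])
    Q=R.from_quat(s['orientation']).as_matrix();o=Q@T[:3,3]+s['position'];d=Q@T[:3,:3]@d
    return o+d*(z-o[2])/d[2]
E
python3 - <<'E'
from h import *
s=ctrl.observe();snap('wrist','c.png');print(s['position'])
import json;json.dump({'position':list(s['position']),'orientation':list(s['orientation'])},open('c.json','w'))
E
```

```text
[ 628.93741212 -120.70932666  148.9265338 ]
```

View pics/c.png

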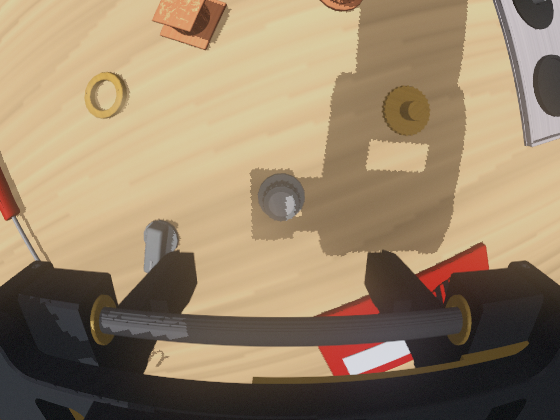

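The knob's skirt is centred at about (281,196), the thumbwheel disc at (406,110), and the pointer knob at (162,242), to the side of the left finger.

```bash
python3 - <<'E'
from h import *
import json;s=json.load(open('c.json'))
for n,u,z in(('knob',(281,196),4),('wheel disc',(406,110),8),('pointer near',(176,250),20),('pointer',(162,242),14)):print(n,wray(u,z,s).round(1))
E
```

```text
knob [ 629.6 -120.     4. ]
wheel disc [592.4  16.1   8. ]
pointer near [ 639.4 -231.5   20. ]
pointer [ 628.6 -244.5   14. ]
```

drive_tool([
  [60,0,0,-0.04,0,0,0],
  [60,0,0,-0.08,0,0,0],
  [60,0,0,-0.11,0,0,0],
  [60,0,0,-0.12,0,0,0],
  [60,0,0,-0.12,0,0,0],
])

```text
time_s: 2.23
position: [627.6, -116.7, 30.0]
orientation: [0.178, 0.984, 0.0, -0.002]
ft_force: [0.4, 0.1, 0.4]
finger_gap: 67.4
grip_force: 0.0
```

drive_tool([
  [60,0.002,-0.004,-0.01,0,0,0],
  [60,0.002,-0.004,-0.02,0,0,0],
  [60,0.002,-0.004,-0.02,0,0,0],
])

```text
time_s: 2.48
position: [630.7, -122.3, 10.9]
orientation: [0.179, 0.984, 0.0, -0.0]
ft_force: [-0.0, 1.2, 0.2]
finger_gap: 67.3
grip_force: 0.0
```

drive_tool([
  [180,0,0,0,0,0,0],
  [180,0,0,0,0,0,0],
  [180,0,0,0,0,0,0],
  [180,0,0,0,0,0,0],
  [180,0,0,0,0,0,0],
])

```text
time_s: 2.9
position: [631.0, -122.4, 11.8]
orientation: [0.179, 0.984, -0.0, 0.0]
ft_force: [-0.1, -0.2, -0.6]
finger_gap: 36.3
grip_force: 0.0
```

drive_tool([
  [180,0,0,0,0,0,0],
  [180,0,0,0,0,0,0],
  [180,0,0,0,0,0,0],
  [180,0,0,0,0,0,0],
])

```text
time_s: 3.23
position: [630.9, -122.3, 11.7]
orientation: [0.179, 0.984, 0.0, 0.0]
ft_force: [-0.6, -0.1, 3.2]
finger_gap: 31.7
grip_force: 15.0
```

drive_tool([
  [180,0,0,0.02,0,0,0],
  [180,0,0,0.05,0,0,0],
  [180,-0.002,0.03,0.08,0,0,0],
  [180,-0.004,0.065,0.09,0,0,0],
  [180,-0.005,0.1,0.09,0,0,0],
])

```text
time_s: 3.65
position: [626.8, -21.8, 104.6]
orientation: [0.18, 0.984, -0.0, 0.003]
ft_force: [1.3, -0.0, -1.3]
finger_gap: 31.2
grip_force: 15.0
```

drive_tool([
  [180,-0.003,0.04,0,0,0,0],
  [180,-0.005,0.08,0,0,0,0],
  [180,-0.008,0.12,0,0,0,0],
  [180,-0.01,0.16,0,0,0,0],
  [180,-0.012,0.18,0,0,0,0],
])

```text
time_s: 4.07
position: [612.9, 161.8, 101.2]
orientation: [0.178, 0.984, 0.0, -0.0]
ft_force: [0.2, 0.1, -1.0]
finger_gap: 31.6
grip_force: 15.0
```

```bash
python3 - <<'E'
from h import *
s=ctrl.observe();snap('wrist','d.png');print(s['position'],s['finger_gap'],s['grip_force'])
import json;json.dump({'position':list(s['position']),'orientation':list(s['orientation'])},open('d.json','w'))
E
```

```text
[612.86723301 161.83873315 101.23939814] 31.56440902160866 14.99982699751854
```

View pics/d.png

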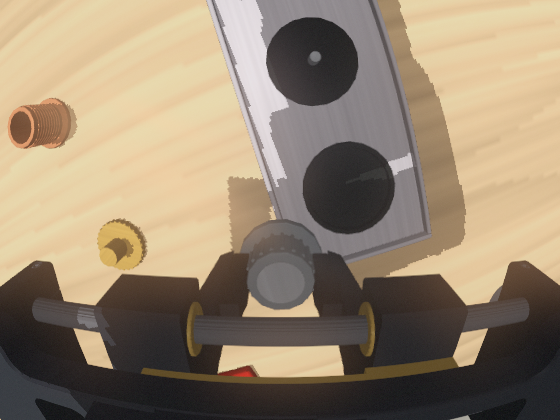

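The knob is held upright between the fingers. The round cup is centred at about (348,188), the post pad at (312,61), the post tip at (315,57), the coil bore at (22,130) and the wheel at (122,243).

```bash
python3 - <<'E'
from h import *
import json;s=json.load(open('d.json'))
h=cv2.cvtColor(cv2.imread('pics/d.png'),cv2.COLOR_BGR2HSV)
m=(h[...,2]<75); m[215:]=0
for n,u,z in(('round',(348,187),12),('pad',(312,61),8)):
    ce,st=blob(m,np.array(u));print(n,ce,st,wray(ce,z,s).round(1),wray(u,z,s).round(1))
print(wray((315,57),26,s))
print('wheel',wray((122,243),8,s),'knob skirt at zTCP-10',wray((282,250),s['position'][2]-6,s),'top',wray((281,280),s['position'][2]+16,s))
E
```

```text
round [348.24928775 181.38746439] [ 303  142   92   73 5616] [606.7 218.9  12. ] [610.8 217.4  12. ]
pad [313.14116073  60.50426493] [ 267   18   91   88 5979] [513.7 224.6   8. ] [513.8 223.7   8. ]
[513.81829002 223.94549183  26.        ]
wheel [591.06498518  23.19335736   8.        ] knob skirt at zTCP-10 [605.75894662 165.7936421   95.23939814] top [610.33763236 163.48789631 117.23939814]
```

drive_tool([
  [180,0.001,0.03,0,0,0,0],
  [180,0.001,0.056,0,0,0,0],
  [180,0.001,0.056,-0.03,0,0,0],
  [180,0.001,0.056,-0.055,0,0,0],
  [180,0.001,0.056,-0.065,0,0,0],
])

```text
time_s: 4.53
position: [613.0, 213.5, 32.7]
orientation: [0.179, 0.984, -0.001, -0.003]
ft_force: [-0.5, 0.5, -0.4]
finger_gap: 31.7
grip_force: 15.0
```

drive_tool([
  [180,0,0,0,0,0,0],
  [180,0,0,0,0,0,0],
])

```text
time_s: 4.7
position: [615.1, 213.3, 36.9]
orientation: [0.179, 0.984, 0.0, 0.0]
ft_force: [-0.4, -0.0, -0.7]
finger_gap: 31.3
grip_force: 15.0
```

drive_tool([
  [180,-0.001,0.005,-0.005,0,0,0],
  [180,-0.001,0.005,-0.01,0,0,0],
  [180,-0.001,0.005,-0.014,0,0,0],
  [180,-0.001,0.005,-0.014,0,0,0],
])

```text
time_s: 5.03
position: [613.5, 218.7, 21.9]
orientation: [0.179, 0.984, -0.0, -0.0]
ft_force: [0.4, -0.1, -0.6]
finger_gap: 31.7
grip_force: 15.0
```

drive_tool([
  [180,0,0,-0.001,0,0,0],
  [180,0,0,-0.002,0,0,0],
  [180,0,0,-0.002,0,0,0],
  [180,0,0,-0.002,0,0,0],
])

```text
time_s: 5.37
position: [613.9, 218.6, 20.5]
orientation: [0.179, 0.984, 0.0, 0.0]
ft_force: [-0.0, 0.0, -0.0]
finger_gap: 31.4
grip_force: 15.0
```

drive_tool([
  [180,0,0,-0.001,0,0,0],
  [180,0,0,-0.001,0,0,0],
  [180,0,0,-0.001,0,0,0],
])

```text
time_s: 5.62
position: [614.0, 218.7, 19.7]
orientation: [0.179, 0.984, 0.0, 0.0]
ft_force: [-0.4, 0.5, 1.3]
finger_gap: 31.5
grip_force: 15.0
```

drive_tool([
  [180,0,0,-0.001,0,0,0],
  [180,0,0,-0.001,0,0,0],
  [180,0,0,-0.001,0,0,0],
])

```text
time_s: 5.87
position: [614.1, 218.7, 19.7]
orientation: [0.179, 0.984, 0.0, 0.0]
ft_force: [-2.9, -2.4, 9.4]
finger_gap: 31.3
grip_force: 15.0
```

Contact. Release and rise.

drive_tool([
  [80,0,0,0,0,0,0],
  [80,0,0,0,0,0,0],
  [80,0,0,0,0,0,0],
  [80,0,0,0,0,0,0],
  [80,0,0,0,0,0,0],
])

```text
time_s: 6.28
position: [613.7, 218.7, 18.2]
orientation: [0.179, 0.984, -0.0, -0.0]
ft_force: [0.3, -0.4, -0.6]
finger_gap: 60.0
grip_force: 0.0
```

drive_tool([
  [80,0,0,0.02,0,0,0],
  [80,0,0,0.05,0,0,0],
  [80,0,0,0.08,0,0,0],
  [60,-0.002,-0.02,0.11,0,0,0],
  [60,-0.005,-0.05,0.12,0,0,0],
])

```text
time_s: 6.7
position: [610.0, 170.2, 142.9]
orientation: [0.177, 0.984, 0.001, 0.003]
ft_force: [0.7, -0.4, 0.4]
finger_gap: 67.7
grip_force: 0.0
```

drive_tool([
  [60,-0.004,-0.035,0,0,0,0],
  [60,-0.008,-0.07,0,0,0,0],
  [60,-0.012,-0.11,0,0,0,0],
  [60,-0.015,-0.14,0,0,0,0],
  [60,-0.016,-0.15,0,0,0,0],
])

```text
time_s: 7.12
position: [592.5, 14.9, 138.5]
orientation: [0.181, 0.984, -0.0, 0.0]
ft_force: [0.2, 0.4, 0.5]
finger_gap: 67.2
grip_force: 0.0
```

```bash
python3 - <<'E'
from h import *
s=ctrl.observe();a=snap('wrist','e.png');b=snap('side','f.png');print(s['position'],s['finger_gap'])
cv2.imwrite('pics/ef.png',np.hstack([cv2.resize(a,(400,300)),cv2.resize(b[80:290,130:410],(400,300))])[:,:,::-1])
import json;json.dump({'position':list(s['position']),'orientation':list(s['orientation'])},open('e.json','w'))
E
```

```text
[592.46014388  14.93268452 138.49757016] 67.22528657169705
```

View pics/ef.png

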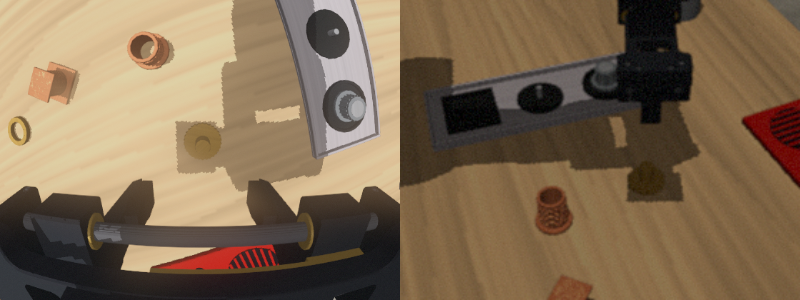

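The knob stands upright in the round cup. In the full-size wrist picture the wheel disc is at about (284,198) and the coil bore at (204,67).

```bash
python3 - <<'E'
from h import *
import json;s=json.load(open('e.json'))
h=cv2.cvtColor(cv2.imread('pics/e.png'),cv2.COLOR_BGR2HSV).astype(int)
m=(h[...,1]>150)&(h[...,0]>14)
ce,st=blob(m,np.array((284,198)));print(ce,st,wray(ce,8,s))
print(wray((284,198),8,s),wray((283,198),30,s),'coil top',wray((204,67),45,s))
E
```

```text
[394.47318961 369.3090105 ] [ 250  348  258   36 1809] [844.48595373  69.86416313   8.        ]
[592.50914366  18.64356302   8.        ] [586.47114087  19.82079458  30.        ] coil top [468.47473972   2.72771117  45.        ]
```

drive_tool([
  [110,0,0.002,-0.04,0,0,0],
  [110,0,0.002,-0.075,0,0,0],
  [110,0,0.002,-0.095,0,0,0],
  [110,0,0.002,-0.1,0,0,0],
  [110,0,0.002,-0.1,0,0,0],
])

```text
time_s: 7.63
position: [592.4, 22.2, 37.4]
orientation: [0.178, 0.984, 0.0, -0.001]
ft_force: [-0.0, 0.2, 1.4]
finger_gap: 50.4
grip_force: 0.0
```

drive_tool([
  [110,0,0,0,0,0,0],
])

```text
time_s: 7.72
position: [593.6, 21.6, 39.6]
orientation: [0.178, 0.984, 0.0, 0.001]
ft_force: [1.3, 0.7, 1.1]
finger_gap: 50.2
grip_force: 0.0
```

drive_tool([
  [110,-0.001,-0.004,-0.01,0,0,0],
  [110,-0.001,-0.004,-0.02,0,0,0],
  [110,-0.001,-0.004,-0.027,0,0,0],
  [110,-0.001,-0.004,-0.027,0,0,0],
])

```text
time_s: 8.05
position: [591.0, 16.7, 9.8]
orientation: [0.179, 0.984, 0.0, -0.001]
ft_force: [0.1, -0.0, -0.5]
finger_gap: 50.2
grip_force: 0.0
```

drive_tool([
  [220,0,0,0,0,0,0],
  [220,0,0,0,0,0,0],
  [220,0,0,0,0,0,0],
  [220,0,0,0,0,0,0],
  [220,0,0,0,0,0,0],
])

```text
time_s: 8.47
position: [592.0, 16.7, 11.7]
orientation: [0.179, 0.984, 0.0, 0.0]
ft_force: [1.1, -0.1, 0.1]
finger_gap: 19.0
grip_force: 0.1
```

drive_tool([
  [220,0,0,0,0,0,0],
  [220,0,0,0,0,0,0],
  [220,0,0,0,0,0,0],
  [220,0,0,0,0,0,0],
])

```text
time_s: 8.8
position: [592.0, 16.7, 11.7]
orientation: [0.179, 0.984, 0.0, 0.0]
ft_force: [0.3, 0.9, 3.2]
finger_gap: 17.2
grip_force: 15.0
```

drive_tool([
  [220,0,0,0.02,0,0,0],
  [220,0,0,0.05,0,0,0],
  [220,-0.01,0.01,0.08,0,0,0],
  [220,-0.03,0.03,0.09,0,0,0],
  [220,-0.05,0.055,0.09,0,0,0],
])

```text
time_s: 9.22
position: [542.6, 71.3, 103.9]
orientation: [0.18, 0.984, 0.0, 0.002]
ft_force: [0.1, 0.6, -0.8]
finger_gap: 17.6
grip_force: 15.0
```

drive_tool([
  [220,-0.025,0.03,0,0,0,0],
  [220,-0.05,0.06,0,0,0,0],
  [220,-0.075,0.09,0,0,0,0],
  [220,-0.1,0.12,0,0,0,0],
  [220,-0.11,0.13,0,0,0,0],
])

```text
time_s: 9.63
position: [428.6, 204.3, 101.2]
orientation: [0.178, 0.984, -0.0, -0.001]
ft_force: [0.1, 0.1, -1.3]
finger_gap: 17.2
grip_force: 15.0
```

```bash
python3 - <<'E'
from h import *
s=ctrl.observe();snap('wrist','g.png');print(s['position'],s['finger_gap'],s['grip_force'])
h=cv2.cvtColor(cv2.imread('pics/g.png'),cv2.COLOR_BGR2HSV)
m=(h[...,2]<75); m[225:]=0
n,l,st,ce=cv2.connectedComponentsWithStats(m.astype(np.uint8))
for i in range(1,n):
    if st[i][4]>800:print(ce[i],st[i],wray(ce[i],11,s).round(1))
E
```

```text
[428.5681152  204.26733154 101.16237648] 17.15077074657257 14.99993191100657
[316.77322248 179.69638761] [ 266  123   98  102 6976] [413.1 239.3  11. ]
```

View pics/g.png

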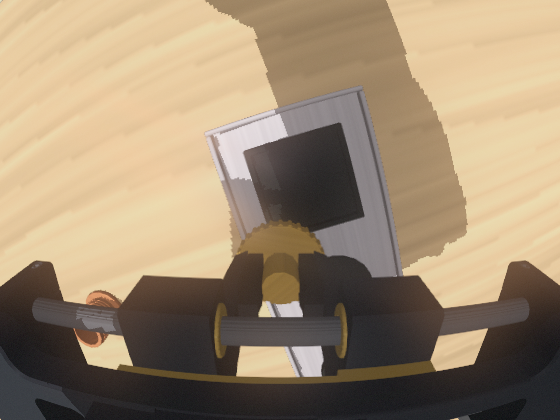

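The wheel is held level. The square rim's corners are at (243,153), (341,123) and (364,214).

```bash
python3 - <<'E'
from h import *
s=ctrl.observe()
p=[wray(u,14,s)[:2] for u in((243,153),(341,123),(364,214))];print(p,(p[0]+p[2])/2, s['position'])
E
```

```text
[array([374.87965373, 195.96864833]), array([378.69036789, 269.70081471]), array([450.25343246, 265.44978034])] [412.5665431  230.70921433] [428.37055832 204.45921045 101.21640464]
```

drive_tool([
  [220,-0.015,0.026,0,0,0,0],
  [220,-0.015,0.026,-0.02,0,0,0],
  [220,-0.015,0.026,-0.045,0,0,0],
  [220,-0.015,0.026,-0.065,0,0,0],
  [220,-0.015,0.026,-0.065,0,0,0],
])

```text
time_s: 10.1
position: [415.5, 226.6, 33.4]
orientation: [0.179, 0.984, -0.001, -0.003]
ft_force: [-0.7, 0.1, -2.3]
finger_gap: 17.5
grip_force: 15.0
```

drive_tool([
  [220,0,0,0,0,0,0],
  [220,0,0,0,0,0,0],
])

```text
time_s: 10.27
position: [417.8, 227.5, 37.4]
orientation: [0.179, 0.984, 0.0, 0.001]
ft_force: [0.4, -0.5, -1.0]
finger_gap: 17.8
grip_force: 15.0
```

drive_tool([
  [220,-0.005,0.002,-0.005,0,0,0],
  [220,-0.005,0.002,-0.01,0,0,0],
  [220,-0.005,0.002,-0.014,0,0,0],
  [220,-0.005,0.002,-0.015,0,0,0],
  [220,-0.005,0.002,-0.015,0,0,0],
])

```text
time_s: 10.68
position: [411.7, 229.7, 21.2]
orientation: [0.179, 0.984, -0.0, -0.0]
ft_force: [0.1, -0.1, -0.8]
finger_gap: 17.5
grip_force: 15.0
```

drive_tool([
  [220,0,0,-0.001,0,0,0],
  [220,0,0,-0.002,0,0,0],
  [220,0,0,-0.002,0,0,0],
  [220,0,0,-0.002,0,0,0],
])

```text
time_s: 11.02
position: [412.0, 229.7, 19.7]
orientation: [0.179, 0.984, 0.0, 0.0]
ft_force: [-0.5, -0.4, 2.8]
finger_gap: 17.1
grip_force: 15.0
```

drive_tool([
  [220,0,0,-0.001,0,0,0],
  [220,0,0,-0.001,0,0,0],
  [220,0,0,-0.001,0,0,0],
])

```text
time_s: 11.27
position: [412.1, 229.7, 19.5]
orientation: [0.179, 0.984, 0.0, 0.0]
ft_force: [-4.6, -2.6, 14.7]
finger_gap: 17.3
grip_force: 15.0
```

drive_tool([
  [110,0,0,0,0,0,0],
  [110,0,0,0,0,0,0],
  [110,0,0,0,0,0,0],
  [110,0,0,0,0,0,0],
  [110,0,0,0,0,0,0],
])

```text
time_s: 11.68
position: [411.8, 229.7, 18.3]
orientation: [0.179, 0.984, -0.0, -0.0]
ft_force: [-0.5, -0.1, -0.9]
finger_gap: 48.7
grip_force: 0.0
```

drive_tool([
  [110,0,0,0.02,0,0,0],
  [110,0,0,0.05,0,0,0],
  [110,0,0,0.08,0,0,0],
  [60,0.005,-0.02,0.11,0,0,0],
  [60,0.012,-0.05,0.12,0,0,0],
])

```text
time_s: 12.1
position: [424.9, 180.6, 142.1]
orientation: [0.177, 0.984, 0.001, 0.003]
ft_force: [1.5, -0.6, 0.8]
finger_gap: 61.4
grip_force: 0.0
```

drive_tool([
  [60,0.01,-0.04,0.005,0,0,0],
  [60,0.02,-0.08,0.005,0,0,0],
  [60,0.03,-0.12,0.005,0,0,0],
  [60,0.04,-0.16,0.005,0,0,0],
  [60,0.043,-0.178,0.005,0,0,0],
])

```text
time_s: 12.52
position: [467.7, -2.2, 143.5]
orientation: [0.18, 0.984, -0.0, 0.001]
ft_force: [-0.1, -0.1, -0.2]
finger_gap: 67.9
grip_force: 0.0
```

```bash
python3 - <<'E'
from h import *
s=ctrl.observe();a=snap('wrist','i.png');b=snap('side','j.png');print(s['position'],s['finger_gap'])
cv2.imwrite('pics/ij.png',np.hstack([cv2.resize(a,(400,300)),cv2.resize(b[80:290,130:410],(400,300))])[:,:,::-1])
import json;json.dump({'position':list(s['position']),'orientation':list(s['orientation'])},open('i.json','w'))
E
```

```text
[467.66444139  -2.19718717 143.51734975] 67.86561307519031
```

View pics/ij.png

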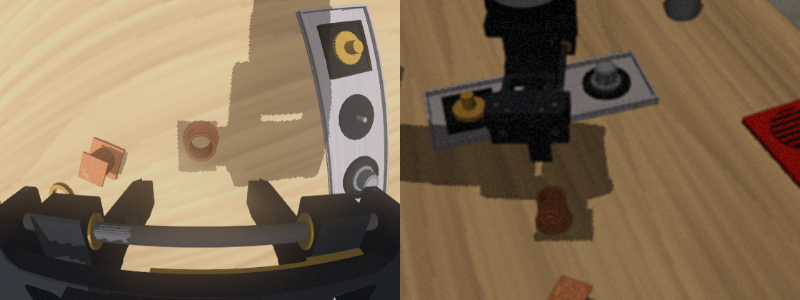

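The wheel sits in the square pocket. The coil's foot is centred near (281,198) at full size, and the square coil is at about (140,225).

```bash
python3 - <<'E'
from h import *
import json;s=json.load(open('i.json'))
h=cv2.cvtColor(cv2.imread('pics/i.png'),cv2.COLOR_BGR2HSV).astype(int)
m=(h[...,0]<10)&(h[...,1]>100)
ce,st=blob(m,np.array((281,198)));print(ce,st)
for z in(6,20,45):print(z,wray((281,198),z,s).round(1),wray(ce,z,s).round(1))
print('sq',wray((165,215),6,s),wray((150,240),45,s))
E
```

```text
Traceback (most recent call last):
  File "h.py", line 13, in blob
    best=min((i for i in range(1,n) if st[i][4]>60),key=lambda i:np.hypot(*(ce[i]-seed)))
ValueError: min() iterable argument is empty
```

```bash
python3 - <<'E'
from h import *
import json;s=json.load(open('i.json'))
I=cv2.imread('pics/i.png');cv2.imwrite('pics/k.png',cv2.resize(I[150:250,110:330],None,fx=3.5,fy=3.5))
for u in((281,198),(281,190),(281,205)):print(u,[wray(u,z,s)[:2].round(1) for z in(6,45)])
print('sq',wray((165,215),6,s),wray((150,240),45,s))
E
```

```text
(281, 198) [array([468.7,  -1.7]), array([458.6,   2.1])]
(281, 190) [array([461.8,   1. ]), array([452.6,   4.4])]
(281, 205) [array([474.9,  -4. ]), array([4.639e+02, 1.000e-01])]
sq [ 444.56708891 -111.39058899    6.        ] [ 453.05633875 -116.48247857   45.        ]
```

View pics/k.png

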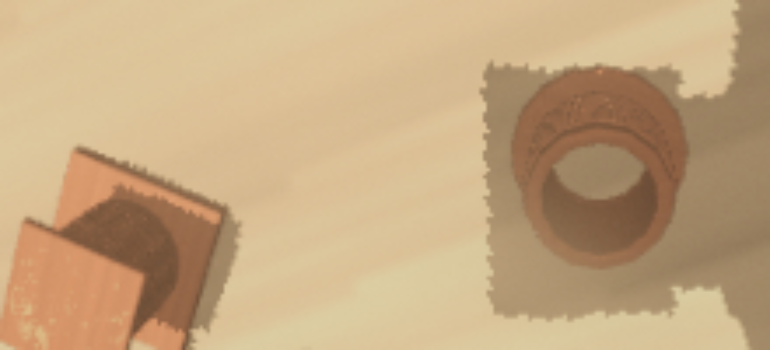

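The foot is centred at (281,193) and the bore at (281,206), so the coil stands at about (465,0).

drive_tool([
  [60,-0.003,0.001,-0.03,0,0,0],
  [60,-0.003,0.001,-0.06,0,0,0],
  [60,-0.003,0.001,-0.08,0,0,0],
  [60,-0.003,0.001,-0.08,0,0,0],
  [60,-0.003,0.001,-0.08,0,0,0],
])

```text
time_s: 13.03
position: [463.4, 3.7, 63.4]
orientation: [0.178, 0.984, 0.0, -0.001]
ft_force: [0.6, 0.2, -0.8]
finger_gap: 67.5
grip_force: 0.0
```

drive_tool([
  [60,0,0,0,0,0,0],
])

```text
time_s: 13.12
position: [464.4, 3.2, 64.6]
orientation: [0.179, 0.984, -0.0, 0.001]
ft_force: [0.4, -0.2, -0.9]
finger_gap: 67.5
grip_force: 0.0
```

drive_tool([
  [60,0.001,-0.003,0,0,0,0],
  [60,0.001,-0.003,-0.02,0,0,0],
  [60,0.001,-0.003,-0.04,0,0,0],
  [60,0.001,-0.003,-0.05,0,0,0],
  [60,0.001,-0.003,-0.05,0,0,0],
])

```text
time_s: 13.53
position: [464.3, -0.2, 12.6]
orientation: [0.179, 0.984, 0.0, -0.001]
ft_force: [-1.0, -0.2, -0.1]
finger_gap: 67.6
grip_force: 0.0
```

drive_tool([
  [180,0,0,0,0,0,0],
  [180,0,0,0,0,0,0],
  [180,0,0,0,0,0,0],
  [180,0,0,0,0,0,0],
  [180,0,0,0,0,0,0],
])

```text
time_s: 13.95
position: [465.1, -0.4, 14.0]
orientation: [0.179, 0.984, -0.0, 0.0]
ft_force: [-0.2, -1.0, 0.1]
finger_gap: 36.0
grip_force: 0.1
```

drive_tool([
  [180,0,0,0,0,0,0],
  [180,0,0,0,0,0,0],
  [180,0,0,0,0,0,0],
  [180,0,0,0,0,0,0],
])

```text
time_s: 14.28
position: [465.1, -0.4, 13.9]
orientation: [0.179, 0.984, -0.0, 0.0]
ft_force: [-1.0, -0.0, 6.2]
finger_gap: 34.5
grip_force: 15.0
```

drive_tool([
  [180,0,0,0.02,0,0,0],
  [180,0,0,0.05,0,0,0],
  [180,0.002,0.01,0.08,0,0,0],
  [180,0.008,0.035,0.09,0,0,0],
  [180,0.015,0.065,0.09,0,0,0],
])

```text
time_s: 14.7
position: [481.2, 64.5, 106.2]
orientation: [0.18, 0.984, 0.0, 0.003]
ft_force: [1.0, 0.3, -0.5]
finger_gap: 34.2
grip_force: 15.0
```

drive_tool([
  [180,0.007,0.03,0,0,0,0],
  [180,0.014,0.06,0,0,0,0],
  [180,0.02,0.09,0,0,0,0],
  [180,0.026,0.11,0,0,0,0],
  [180,0.026,0.11,0,0,0,0],
])

```text
time_s: 15.12
position: [506.0, 177.7, 103.2]
orientation: [0.177, 0.984, 0.0, 0.0]
ft_force: [0.4, -0.4, -0.9]
finger_gap: 34.5
grip_force: 15.0
```

```bash
python3 - <<'E'
from h import *
s=ctrl.observe();snap('wrist','l.png');print(s['position'],s['finger_gap'],s['grip_force'])
import json;json.dump({'position':list(s['position']),'orientation':list(s['orientation'])},open('l.json','w'))
E
```

```text
[505.98866564 177.71408535 103.17916008] 34.514024501003234 15.000454962719232
```

View pics/l.png

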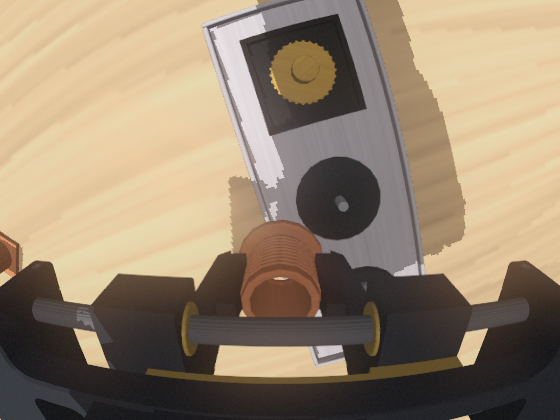

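The coil is held upright. The wheel is centred in its pocket, the post pad is at (338,198) and the post tip at (342,206).

```bash
python3 - <<'E'
from h import *
import json;s=json.load(open('l.json'))
z=s['position'][2]
print(wray((338,198),8,s),wray((342,206),26,s),'bore',wray((281,298),z+31,s))
E
```

```text
[511.38925698 223.91338466   8.        ] [512.3392115  223.46505563  26.        ] bore [503.53819923 179.29160294 134.17916008]
```

drive_tool([
  [180,0.007,0.03,0,0,0,0],
  [180,0.007,0.046,0,0,0,0],
  [180,0.007,0.046,-0.02,0,0,0],
  [180,0.007,0.046,-0.035,0,0,0],
  [180,0.007,0.046,-0.035,0,0,0],
])

```text
time_s: 15.58
position: [511.2, 219.5, 65.7]
orientation: [0.179, 0.984, -0.001, -0.002]
ft_force: [-0.1, 0.8, -0.2]
finger_gap: 34.2
grip_force: 15.0
```

drive_tool([
  [180,0,0,0,0,0,0],
  [180,0,0,0,0,0,0],
])

```text
time_s: 15.75
position: [513.3, 220.1, 69.3]
orientation: [0.179, 0.984, 0.0, 0.0]
ft_force: [1.0, -0.1, 0.1]
finger_gap: 34.4
grip_force: 15.0
```

drive_tool([
  [180,0,0.004,0,0,0,0],
  [180,0,0.004,-0.01,0,0,0],
  [180,0,0.004,-0.02,0,0,0],
  [180,0,0.004,-0.03,0,0,0],
  [180,0,0.004,-0.03,0,0,0],
])

```text
time_s: 16.17
position: [511.5, 224.4, 35.9]
orientation: [0.179, 0.984, -0.001, -0.002]
ft_force: [0.1, -1.1, -1.4]
finger_gap: 34.3
grip_force: 15.0
```

drive_tool([
  [180,0,0,-0.005,0,0,0],
  [180,0,0,-0.01,0,0,0],
  [180,0,0,-0.014,0,0,0],
  [180,0,0,-0.015,0,0,0],
  [180,0,0,-0.015,0,0,0],
])

```text
time_s: 16.58
position: [512.7, 224.7, 23.2]
orientation: [0.179, 0.984, -0.0, -0.0]
ft_force: [0.0, 0.7, -0.6]
finger_gap: 33.9
grip_force: 15.0
```

drive_tool([
  [180,0,0,-0.001,0,0,0],
  [180,0,0,-0.001,0,0,0],
  [180,0,0,-0.001,0,0,0],
])

```text
time_s: 16.83
position: [512.9, 224.7, 22.6]
orientation: [0.179, 0.984, 0.0, 0.0]
ft_force: [-0.0, -0.1, -0.5]
finger_gap: 34.1
grip_force: 15.0
```

drive_tool([
  [180,0,0,-0.001,0,0,0],
  [180,0,0,-0.001,0,0,0],
  [180,0,0,-0.001,0,0,0],
])

```text
time_s: 17.08
position: [513.0, 224.8, 21.9]
orientation: [0.179, 0.984, 0.0, 0.0]
ft_force: [-1.2, -0.2, 5.3]
finger_gap: 34.0
grip_force: 15.0
```

drive_tool([
  [180,0,0,-0.001,0,0,0],
  [180,0,0,-0.001,0,0,0],
  [180,0,0,-0.001,0,0,0],
])

```text
time_s: 17.33
position: [513.1, 224.8, 21.8]
orientation: [0.179, 0.984, 0.0, 0.0]
ft_force: [-5.6, -1.2, 13.6]
finger_gap: 34.0
grip_force: 15.0
```

drive_tool([
  [80,0,0,0.001,0,0,0],
  [80,0,0,0.001,0,0,0],
  [80,0,0,0.001,0,0,0],
  [80,0,0,0.001,0,0,0],
  [80,0,0,0.001,0,0,0],
])

```text
time_s: 17.75
position: [512.7, 224.7, 21.2]
orientation: [0.179, 0.984, -0.0, -0.0]
ft_force: [0.9, 0.4, 0.4]
finger_gap: 60.3
grip_force: 0.0
```

drive_tool([
  [80,0,0,0.02,0,0,0],
  [80,0,0,0.05,0,0,0],
  [80,0,0,0.085,0,0,0],
  [80,0,0,0.12,0,0,0],
  [80,0,0,0.15,0,0,0],
])

```text
time_s: 18.17
position: [512.8, 224.7, 173.7]
orientation: [0.179, 0.984, 0.0, 0.001]
ft_force: [0.7, -0.6, -0.0]
finger_gap: 60.5
grip_force: 0.0
```

drive_tool([
  [80,0,-0.03,0,0,0,0],
  [80,0,-0.07,0,0,0,0],
  [80,0,-0.11,0,0,0,0],
  [80,0,-0.14,0,0,0,0],
  [80,0,-0.15,0,0,0,0],
])

```text
time_s: 18.58
position: [512.8, 71.4, 171.4]
orientation: [0.18, 0.984, -0.0, 0.0]
ft_force: [-0.4, 0.3, -0.4]
finger_gap: 60.7
grip_force: 0.0
```

drive_tool([
  [80,0,0,0,0,0,0],
  [80,0,0,0,0,0,0],
])

```text
time_s: 18.75
position: [512.8, 75.2, 171.4]
orientation: [0.179, 0.984, 0.0, -0.0]
ft_force: [-0.9, 0.1, 0.1]
finger_gap: 60.3
grip_force: 0.0
```

```bash
python3 - <<'E'
from h import *
a=snap('wrist','m.png');b=eyes.get_image('scene');print(ctrl.observe()['position'])
cv2.imwrite('pics/mn.png',np.hstack([cv2.resize(a,(400,300)),cv2.resize(b[140:350,120:460],(400,300))])[:,:,::-1])
E
```

```text
[512.77410329  76.03049644 171.33717609]
```

View pics/mn.png

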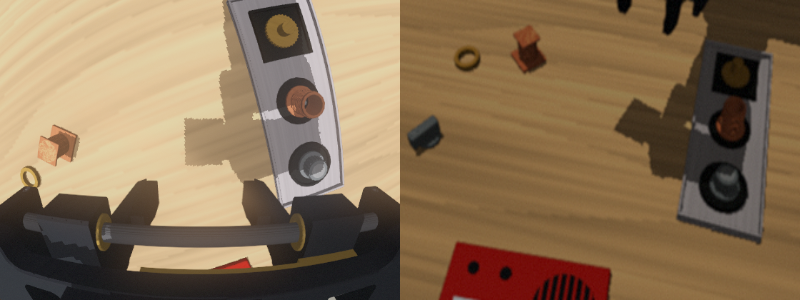

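All three parts stand in their nests: wheel in the square pocket, coil upright over the post, knob in the round cup. The look-alikes have not moved.

```bash
python3 -c "
from bench import ctrl;print(ctrl.close_job())"
```

```text
the job is handed in; nothing more can be done
None
```

The kit is made up and handed in: volume knob in the round cup, thumbwheel in the square pocket and coil form upright over the post, all loose, in about 19 s of arm time with the look-alikes left untouched.

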